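Pack the water-bath kit into its carrier

TASK

Pack the water-bath kit that is on the worktop into its carrier: hang every steel weight ring by its rim over one of the carrier's two J-hooks, stand every bottle upright in the bay on the left and lay every small cardboard box flat, its right way up, in the bay on the right (left and right as seen from the robot). When everything is in, and only then, push the gate shut until its sprung tongue snaps in behind the strike. Leave the beakers and the little brown canister where they stand.

Things in the scene. Friction and masses are not known exactly. Their poses are not given: they have to be found in the camera images.
- carrier: Fixed white carrier, base 268 (y) x 273 mm (x -73 to +200) x 8 mm; origin on the worktop midway between its two bays; x to its back, y to its left, z up; turned up to 0.12 rad, front facing the robot. Two bays side by side, walls 5-6 mm thick, tops 58 mm above the worktop (front lip 44 mm); behind them, at x = +184 mm, two 10 mm steel posts with J-hooks; in front, at x = -65 mm, a hinged gate.
- bottle_bay (a point): Centre of the floor of the left bay (8 mm above the worktop), axes as the carrier's. The bay is 110 mm (x) by 94 mm (y) inside, open at the top. For bottles.
- box_bay (a point): Centre of the floor of the right bay, 110 mm (x) by 141 mm (y) inside; axes as the carrier's. For the cardboard boxes.
- hook_left (a point): Top of the left J-hook's level arm, mid-length, where a ring's inner rim rests (215 mm above the worktop), axes as the carrier's. The hook is a 10 mm rod: from its post 40 mm behind this point it runs level to the front (-x), turns up 33 mm in front and ends in a tip 43 mm in front and 22 mm above this point. Nothing stands above the hook.
- hook_right (a point): The same point of the right J-hook, 150 mm to the right of the left one.
- gate (a joint): Angle of the gate in rad: 0 = shut against its stop, positive = its free (right) end swung out towards the robot. Starts at 0.3 to 0.5 and stays where left (light friction). Pushing it home over the latch takes about 10 to 15 N at gate_push.
- tongue (a joint): How far the sloped brass tongue at the gate's free end is pressed in, m: 0 = fully out, at most 0.010. Sprung (2 to 4 N). As the gate closes it rides over the strike from about 0.08 rad, retracting about 7 mm, and springs out behind it at about 0.01 rad.
- gate_push (a point): Point on the front (robot-side) face of the gate, 140 mm from the hinge axis, 85 mm above the worktop; axes as the gate's: x = the direction to push it shut, y = along the gate towards the hinge. The gate is an aluminium panel 226 mm long, 8 mm thick, from 48 to 112 mm above the worktop.
- gate_hinge (a point): Point on the upright hinge axis of the gate, at its left end; axes as the gate's.
- rack: Fixed white draining rack, base 135 x 130 mm; origin under its middle on the worktop; two slots run along its y, at x = -45 and +45 mm, each 15 mm wide and 100 mm long, top edges 46 mm above the worktop. Turned up to 0.25 rad.
- ring_a: Steel weight ring, about 150 g: 130 mm outside, 102 mm inside diameter, 12 mm thick. Origin at its centre, z along its axis. Starts upright in a slot of the rack, axis level along the rack's x, centre about 88 mm above the worktop. May be absent.
- ring_b: A second ring just like it, in the other slot. May be absent.
- bottle_a: Upright capped laboratory bottle, 46 mm diameter, 89 mm high, straight-sided from 0 to about 55 mm, narrower cap above; origin at the centre of its underside, z up. May be absent.
- bottle_b: Another bottle just like it. May be absent.
- box_a: Small closed cardboard box lying flat, 30 mm (its x) by 78 mm (its y) by 28 mm high; origin at the centre of its underside, z up. May be absent.
- box_b: Another such box. May be absent.
- beaker_250: Glass beaker, 68 x 75 x 84 mm, a bystander; origin at the centre of its underside.
- beaker_50: Smaller glass beaker, 51 x 58 x 65 mm, a bystander; origin at the centre of its underside.
- objective_case: Little brown canister with a black lid, 36 mm diameter, 50 mm high, a bystander; origin at the centre of its underside.
Not all that is in view belongs to the job. What is shaped like the ring_b but purple is not meant.

How it is judged:
By the outcome, as a careful person would: the job done as asked, in the order asked, and still so for the second after the job is handed in, with the robot touching nothing.
Of ring_a, ring_b only 1 to 2 are there at a start; the rules pass over those that are not, and their reading is None.
Of bottle_a, bottle_b, box_a, box_b only 2 to 4 are there at a start; the rules pass over those that are not, and their reading is None.
At some moment in a run one of box_a, box_b may be knocked a few centimetres aside while the robot is not near it.
It also fails if it takes over 210 s, if anything falls off the work surface, if the arm or the gripper's body presses on something with over 40 N, if the wrist force passes 120 N, or if a joint passes its speed limit or range.

ROBOT

A 7-joint arm with a two-finger parallel gripper is mounted at the origin on a cart in front of the work surface, level with it; the furniture and walls round the work are solid. World frame = base frame: x ahead of the robot, y to its left, z up, the work surface at z = 0. Lengths are in mm, angles in rad, forces in N, time in s.
With the tool pointing down it reaches from about 400 to 875 mm from the base axis. Payload 4.4 kg.
Tool frame: the origin (TCP) lies on the centre line of the jaws, within the pads' length; the fingertips stand 19 mm ahead of it and the grasp point (between the pads) is the TCP; z points along the fingers, y is the line along which they close (so a half turn about z gives the same grasp; the last joint's range is limited). The gripper opens to 85 mm and grips with 20 to 120 N. Pads are 22 mm wide; open, the fingers measure 114 mm over their backs; the gripper's body (76 mm by 85 mm) begins 54 mm behind the grasp point. The pads swing forward as they close: fully open they stand 13 mm farther back than shut.
Start: joints at [1.108, 0.628, 0.038, 1.517, -0.027, 0.996, -0.02], TCP at [251.232, -599.5, 250.313] pointing down, gripper open.
Joint ranges: [-3.06, 3.06], [-0.37, 2.12], [-1.25, 1.32], [0.18, 2.47], [-1.1, 4.24], [0.23, 1.98], [-2.94, 2.94]. Speed limits (rad/s): [2.57, 2.57, 3.14, 3.14, 3.14, 3.14, 3.14].

INTERFACE

Orientations are given as [roll, pitch, yaw] about the fixed x, y, z axes, in that order (R = Rz(yaw) Ry(pitch) Rx(roll)).
In Python, from cell import ctrl, viewer, silhouettes gives the robot as it stands.
- The arm moves only by the shell command python3 -m creep 'ROWS'. ROWS is JSON, a list of rows, each an object with "jaw": the gripper command: -1 is shut, 1 is fully open, values between are in proportion; "xyz": the shift along the tool's x, y, z in mm, a list of three; "angular": the turn, a rotation vector about the tool's x, y, z in rad, a list of three. In form: [{"jaw": jaw, "xyz": [tx, ty, tz], "angular": [rx, ry, rz]}, ...]. A call has 1 to 12 rows; each row is the pose to reach, as a shift and turn from the pose commanded when the call began, along the tool's axes at that moment; what a row does not reach only later rows make up. A row lasts 1/8 s, in which the tool goes at most 62.5 mm and 10.7 degrees, less where a joint would pass 70% of its speed; a pose out of reach is approached as far as the arm can. A call with a gripper value outside its range is refused whole. The fingers move at their own pace and stop on an object; the grip force is fixed at half the most. Time passes only in rows, so rows that repeat a pose let the fingers close. It gives the time, the measured TCP pose, the force, the opening and the grip force at its end, in the units of the state.
- ctrl.read_state(): the state, without advancing time (a new reading comes with each control period).
- viewer.get_image(name): name is "scene" or "top" or "wrist"; returns (picture, depth): 384x512x3 uint8, red, green, blue; 384x512 float32, mm along the optical axis (not along the pixel's ray), 0 where there is no reading.
- viewer.camera_model(name): a dict with "fx", "fy", "cx", "cy" (pixels), "T" (4x4, takes a point from camera to world coordinates). Camera axes: x right, y down, z forward; pixel columns grow to the right and rows downward; lengths in mm; the calibration is good to about 2 mm. A picture is of the moment at which its call begins: read the wrist's pose just before it. camera_model takes no time and is no camera call; for the wrist camera it gives the pose at the moment of the call.
- ctrl.finish_job(): hands the job in; it is judged then, once.
Trained networks look in the newest picture that a camera, given by its name, has taken for a name from the list of things; names that differ only in an ending like _2 or _b are one class to them, and where a whole thing is asked for, a point or a joint stands for the part that bears it (a point fixed in the world has none). Each returns a list of dicts, best first, with "score" (0 to 1); they miss things now and then, are a little off and sometimes report something else, mostly with a low value. They report only what shows in the picture. A call takes as long as a camera call. They do not tell look-alikes from the thing itself.
- silhouettes(camera, target): "pixels" (384x512 bool, what is visible of it) and "xy" ([column, row] in pixels, amid what is visible of it).
The state is a dict: "clock": time; "qpos": joint angles; "qd": joint speeds; "tau": joint torques, N m; "eef_pos": TCP position; "tool_rot": TCP orientation; "force": force on the tool from outside, world axes, zero at the start; "torque": the same for the moment, N m; "width": finger opening in mm; "gripper_force": force on a finger pad.
Only numpy, scipy, OpenCV 4.12 (cv2) and the standard library are available. Lean on these libraries where they do the work, as an engineer would, in place of code of your own. Each camera call takes 0.05 s, during which the arm holds its last target. There are 200 camera calls.

## Working session

There is one attempt and no reset: what is moved stays moved. The work goes in short steps, Python scripts to look and compute and a shell command to move; the robot and the scene stay as the last step left them, time stands still between calls to the robot, and variables do not carry over. Pictures are saved under pics/ and viewed, at most 14 in all, crops included, and the job is handed in when it is done.

```bash
ls; mkdir -p pics
cat > h.py <<'E'
import numpy as np, cv2
from cell import ctrl, viewer, silhouettes
from scipy.spatial.transform import Rotation as R
def pts(cam,dep,mask):
    m=viewer.camera_model(cam); v,u=np.nonzero(mask&(dep>0)); d=dep[v,u]
    P=np.c_[(u-m['cx'])/m['fx']*d,(v-m['cy'])/m['fy']*d,d]
    return P@m['T'][:3,:3].T+m['T'][:3,3]
def save(n,im): cv2.imwrite('pics/'+n+'.png',cv2.cvtColor(im,cv2.COLOR_RGB2BGR))
E
python3 - <<'E'
from h import *
for c in ['top','scene']:
    im,d=viewer.get_image(c); save(c+'0',im); np.save(c+'d.npy',d)
    m=viewer.camera_model(c); print(c,np.round(np.array(m['T']),2).tolist(),m['fx'])
    for n in ['carrier','gate','rack','ring_a','bottle_a','box_a','beaker_250','beaker_50','objective_case']:
        for r in silhouettes(c,n):
            P=pts(c,d,r['pixels'])
            if len(P): print(c,n,round(r['score'],2),np.round(r['xy']),len(P),np.round(np.median(P,0)),np.round(np.percentile(P,2,0)),np.round(np.percentile(P,98,0)))
s=ctrl.read_state(); print(s)
E
```

```text
pics
top [[0.0, -0.99, 0.13, 444.53], [-1.0, -0.0, -0.01, 72.02], [0.01, -0.13, -0.99, 1217.21], [0.0, 0.0, 0.0, 1.0]] 347.2264820863288
top carrier 0.63 [249. 191.] 6234 [605.  77.  10.] [425. -48.   4.] [743. 203. 214.]
top rack 0.92 [161. 223.] 1152 [493. 388.   8.] [424. 330.   2.] [559. 458.  50.]
top ring_a 0.76 [154. 208.] 219 [535. 385. 136.] [525. 330.   7.] [555. 439. 154.]
top ring_a 0.58 [169. 140.] 406 [772. 339.  56.] [714. 316.  -2.] [831. 374. 130.]
top ring_a 0.49 [147. 239.] 195 [447. 392. 140.] [435. 339.  35.] [460. 455. 154.]
top ring_a 0.19 [250. 191.] 6268 [605.  79.  10.] [424. -48.   4.] [743. 204. 214.]
top bottle_a 0.61 [308. 247.] 171 [ 414. -111.   66.] [ 394. -134.   25.] [436. -93.  92.]
top box_a 0.73 [350. 238.] 282 [ 453. -250.   28.] [ 416. -282.   -1.] [ 489. -223.   34.]
top box_a 0.62 [252. 194.] 6281 [606.  77.  10.] [433. -51.   3.] [746. 203. 214.]
top beaker_250 0.68 [329. 143.] 452 [ 781. -194.   38.] [ 741. -221.    2.] [ 807. -159.   88.]
top beaker_250 0.51 [214. 264.] 211 [370. 203.   6.] [351. 176.  -2.] [394. 228.  68.]
top beaker_50 0
[... 2363 characters left out ...]
, 'qpos': array([ 1.10821898,  0.6284044 ,  0.03849204,  1.51740009, -0.02701336,
        0.99631209, -0.01997048]), 'qd': array([-3.96500264e-05,  1.11728639e-03, -2.50261188e-04, -1.79189697e-05,
       -7.76134494e-04, -1.50396315e-04,  1.94766966e-04]), 'tau': array([ 1.84023374e-04, -5.63286817e+01,  1.22559987e+00, -1.93785542e+01,
        1.08966985e-02,  1.43099835e-03,  4.70677875e-06]), 'eef_pos': array([ 251.22661174, -599.4970689 ,  250.31038535]), 'tool_rot': array([-3.14158574e+00, -5.18813321e-05,  3.96781039e-01]), 'force': array([-0.25404535, -0.77790688,  0.80700438]), 'torque': array([-0.00602202,  0.0655348 , -0.05426604]), 'gripper_force': 0.0, 'width': 85.5364406252993}
```

```bash
python3 -c "
import cv2
for n in ['top0','scene0']:
    i=cv2.imread('pics/'+n+'.png'); cv2.imwrite('pics/'+n+'v.png',cv2.resize(i[90:320,90:420],(792,552),interpolation=2))"
```

```text
(no output)
```

View pics/top0v.png

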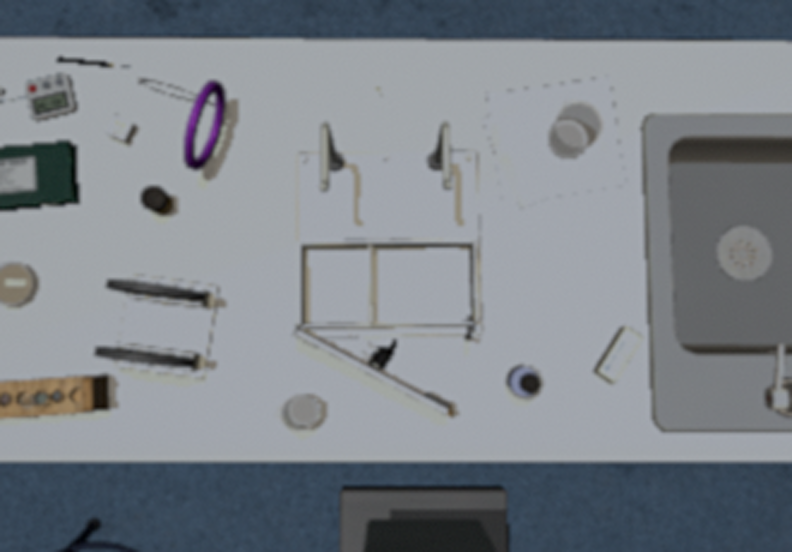

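View pics/scene0v.png

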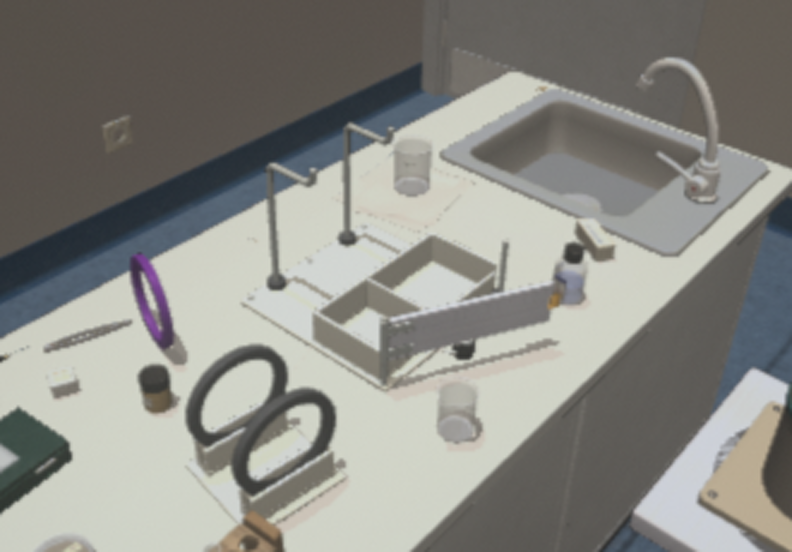

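Run:
```python
from h import *
for c in ['top','scene']:
    d=np.load(c+'d.npy'); P=pts(c,d,np.ones(d.shape,bool))
    def rg(a,b,e,f,g,h): return P[(P[:,0]>a)&(P[:,0]<b)&(P[:,1]>e)&(P[:,1]<f)&(P[:,2]>g)&(P[:,2]<h)]
    for lo,hi in [(-80,50),(70,240)]:
        q=rg(600,820,lo,hi,195,245)
        print(c,'hook',len(q)); 
        print(np.round(q[np.argsort(q[:,0])][::max(1,len(q)//9)]).astype(int).tolist())
    q=rg(380,520,20,120,-5,45); q=q[(q[:,2]>12)]
    print(c,'black',len(q),np.round(q[::max(1,len(q)//8)]).astype(int).tolist())
    q=rg(340,500,-20,230,100,125)
    if len(q)>20:
        l=cv2.fitLine(q[:,:2].astype(np.float32),cv2.DIST_HUBER,0,.01,.01).ravel(); print(c,'gate',len(q),l,q.min(0),q.max(0))
    q=rg(475,640,-60,215,50,64); r=cv2.minAreaRect(q[:,:2].astype(np.float32)); print(c,'walls',len(q),r, np.round(cv2.boxPoints(r)).tolist(),np.median(q[:,2]))
    for nm,b in [('ringfar',(500,570,320,470,95,160)),('ringnear',(420,480,320,475,95,160))]:
        q=rg(*b); l=cv2.fitLine(q[:,:2].astype(np.float32),cv2.DIST_HUBER,0,.01,.01).ravel(); print(c,nm,len(q),np.round(l,3),q.min(0).round(),q.max(0).round())
    q=rg(380,520,-300,-200,22,40); r=cv2.minAreaRect(q[:,:2].astype(np.float32)); print('box',len(q),r,np.median(q[:,2]))
    q=rg(360,460,-150,-70,75,100); print('cap',len(q),np.median(q,0),q.min(0),q.max(0))
```

```text
top hook 91
[[648, 4, 238], [657, 9, 221], [670, 6, 218], [679, 5, 216], [688, 2, 215], [701, 2, 215], [710, 8, 215], [719, 2, 213], [730, 5, 218], [740, 7, 205]]
top hook 108
[[647, 153, 238], [661, 152, 216], [670, 156, 215], [678, 158, 217], [688, 156, 215], [697, 156, 215], [706, 150, 214], [715, 159, 214], [724, 159, 215]]
top black 169 [[517, 76, 14], [495, 113, 44], [492, 86, 43], [486, 66, 13], [462, 83, 29], [455, 76, 28], [449, 86, 40], [442, 82, 32], [432, 82, 30]]
top gate 209 [  0.4600137   0.8879118 432.46384   104.35186  ] [376.85357219  -2.9083516  101.38223515] [489.04160768 208.76846683 118.88411771]
top walls 355 ((543.583740234375, 77.48499298095703), (138.406005859375, 252.91085815429688), 0.41560274362564087) [[473.0, 203.0], [475.0, -49.0], [614.0, -48.0], [612.0, 204.0]] 58.39787416998752
top ringfar 163 [1.25000e-01 9.92000e-01 5.34604e+02 3.78632e+02] [523. 327.  97.] [548. 446. 156.]
top ringnear 168 [1.32000e-01 9.91000e-01 4.46057e+02 3.90239e+02] [435. 337.  96.] [460. 460. 155.]
box 212 ((452.4489440917969, -252.322998046875), (31.587203979492188, 77.32
[... 832 characters left out ...]
38 211.65301326 116.31788866]
scene walls 384 ((544.4767456054688, 80.51069641113281), (261.6582336425781, 138.41946411132812), 89.89895629882812) [[475.0, -50.0], [613.0, -50.0], [614.0, 211.0], [475.0, 211.0]] 55.565633912122394
scene ringfar 349 [1.34000e-01 9.91000e-01 5.31123e+02 3.98272e+02] [520. 333.  95.] [548. 455. 153.]
scene ringnear 373 [1.37000e-01 9.91000e-01 4.41977e+02 4.10314e+02] [431. 340.  95.] [459. 466. 153.]
box 112 ((449.7441101074219, -249.22738647460938), (31.653535842895508, 83.6453628540039), 55.11183166503906) 26.644642055180213
cap 54 [ 408.79115565 -107.64108245   86.74757999] [ 397.33271395 -126.46134978   75.82096504] [423.49220451 -98.68858399  92.23753951]
```

```bash
cat >> h.py <<'E'
def go(x,y,z,yaw):
    "shift and turn (tool axes) from the present pose to a tool-down goal"
    s=ctrl.read_state(); A=R.from_euler('xyz',s['tool_rot']); B=R.from_euler('xyz',[np.pi,0,yaw])
    t=A.inv().apply(np.array([x,y,z])-s['eef_pos']); r=(A.inv()*B).as_rotvec()
    print('xyz',t.round(1).tolist(),'ang',r.round(3).tolist(),'n',round(max(np.linalg.norm(t)/62.5,np.linalg.norm(r)/.1867),1),'F',s['force'].round(1),'w',round(s['width'],1),'t',round(s['clock'],1))
E
python3 -c "
from h import *
go(440,-245,220,2.56)"
```

```text
xyz [311.1, -254.0, 30.3] ang [0.0, -0.0, -2.163] n 11.6 F [-0.3 -0.8  0.8] w 85.5 t 1.0
```

```bash
r='{"jaw":1,"xyz":[311,-254,30],"angular":[0,0,-2.163]}'; python3 -m creep '[{"jaw":1,"xyz":[311,-254,30],"angular":[0,0,-2.163]},{"jaw":1,"xyz":[311,-254,30],"angular":[0,0,-2.163]},{"jaw":1,"xyz":[311,-254,30],"angular":[0,0,-2.163]},{"jaw":1,"xyz":[311,-254,30],"angular":[0,0,-2.163]},{"jaw":1,"xyz":[311,-254,30],"angular":[0,0,-2.163]},{"jaw":1,"xyz":[311,-254,30],"angular":[0,0,-2.163]},{"jaw":1,"xyz":[311,-254,30],"angular":[0,0,-2.163]},{"jaw":1,"xyz":[311,-254,30],"angular":[0,0,-2.163]},{"jaw":1,"xyz":[311,-254,30],"angular":[0,0,-2.163]},{"jaw":1,"xyz":[311,-254,30],"angular":[0,0,-2.163]},{"jaw":1,"xyz":[311,-254,30],"angular":[0,0,-2.163]},{"jaw":1,"xyz":[311,-254,30],"angular":[0,0,-2.163]}]'
python3 - <<'E'
from h import *
print(ctrl.read_state()['eef_pos'],ctrl.read_state()['tool_rot'],ctrl.read_state()['qpos'].round(2))
c='wrist'; im,d=viewer.get_image(c); save('w1',im)
m=viewer.camera_model(c); print(np.round(np.array(m['T']),2).tolist(),m['fx'])
P=pts(c,d,np.ones(d.shape,bool)); print(len(P),np.percentile(P,1,0),np.percentile(P,99,0))
for n in ['box_a','bottle_a']:
    for r in silhouettes(c,n):
        P=pts(c,d,r['pixels']); print(n,r['score'],r['xy'],len(P))
        if len(P):
            q=P[P[:,2]>15]; q=q[q[:,2]>np.percentile(q[:,2],90)-6] if len(q) else P
            print(cv2.minAreaRect(q[:,:2].astype(np.float32)),np.median(q,0))
E
```

```text
clock: 2.5
eef_pos: [439.9, -245.3, 220.4]
tool_rot: [3.142, 0.0, 2.563]
force: [0.4, 0.4, 0.3]
width: 85.5
gripper_force: 0.0
[ 439.94425781 -245.30098763  220.42953262] [3.14153034e+00 3.65414482e-04 2.56341960e+00] [ 0.85  0.51 -0.58  1.94  0.38  0.79  1.05]
[[0.55, 0.8, 0.25, 377.26], [0.84, -0.52, -0.16, -202.73], [-0.0, 0.29, -0.96, 344.29], [0.0, 0.0, 0.0, 1.0]] 314.66972384503055
195822 [-150.896703   -903.22047609 -702.33506975] [724.89965485  13.24252189 289.94671229]
box_a 0.57 [259.7, 179.8] 2106
((449.8136901855469, -252.28553771972656), (29.55295753479004, 78.10649871826172), 55.76111602783203) [ 447.40168165 -251.01198908   28.16281111]
bottle_a 0.82 [362.7, 74.6] 3051
((411.24041748046875, -115.07411193847656), (26.970184326171875, 26.73870086669922), 19.168521881103516) [ 410.89752144 -115.47645386   88.55946292]
```

View pics/w1.png

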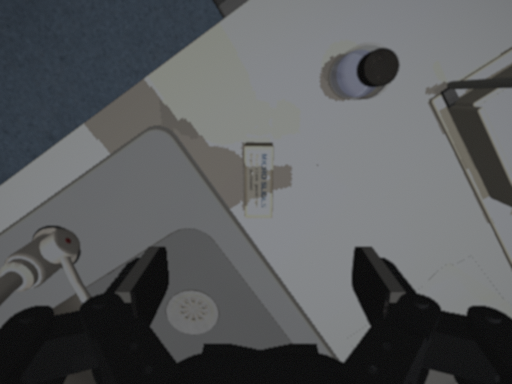

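```bash
python3 -c "
from h import *
go(450,-252,24,2.545)"
```

```text
xyz [-12.1, -0.1, 196.3] ang [0.0, 0.0, 0.013] n 3.1 F [ 0.2  0.1 -0.7] w 85.8 t 2.6
```

```bash
python3 -m creep '[{"jaw":0.3,"xyz":[-12,0,60],"angular":[0,0,0.015]},{"jaw":0.3,"xyz":[-12,0,120],"angular":[0,0,0.015]},{"jaw":0.3,"xyz":[-12,0,165],"angular":[0,0,0.015]},{"jaw":0.3,"xyz":[-12,0,196],"angular":[0,0,0.015]},{"jaw":0.3,"xyz":[-12,0,196],"angular":[0,0,0.015]},{"jaw":-1,"xyz":[-12,0,196],"angular":[0,0,0.015]},{"jaw":-1,"xyz":[-12,0,196],"angular":[0,0,0.015]},{"jaw":-1,"xyz":[-12,0,196],"angular":[0,0,0.015]},{"jaw":-1,"xyz":[-12,0,196],"angular":[0,0,0.015]},{"jaw":-1,"xyz":[-12,0,150],"angular":[0,0,0.015]},{"jaw":-1,"xyz":[-12,0,90],"angular":[0,0,0.015]},{"jaw":-1,"xyz":[-12,0,60],"angular":[0,0,0.015]}]'; python3 -c "
from h import *
go(552,-50,170,1.578)"
```

```text
clock: 4.15
eef_pos: [450.9, -252.2, 163.7]
tool_rot: [3.141, 0.004, 2.544]
force: [0.6, -0.1, -2.5]
width: 28.8
gripper_force: 60.6
xyz [30.1, 224.0, -6.3] ang [0.003, 0.004, 0.966] n 5.2 F [ 0.6 -0.1 -2.5] w 28.8 t 4.2
```

```bash
python3 -m creep '[{"jaw":-1,"xyz":[30,224,-6],"angular":[0,0,0.966]},{"jaw":-1,"xyz":[30,224,-6],"angular":[0,0,0.966]},{"jaw":-1,"xyz":[30,224,-6],"angular":[0,0,0.966]},{"jaw":-1,"xyz":[30,224,-6],"angular":[0,0,0.966]},{"jaw":-1,"xyz":[30,224,-6],"angular":[0,0,0.966]},{"jaw":-1,"xyz":[30,224,-6],"angular":[0,0,0.966]},{"jaw":-1,"xyz":[30,224,-6],"angular":[0,0,0.966]},{"jaw":-1,"xyz":[30,224,-6],"angular":[0,0,0.966]}]'
python3 - <<'E'
from h import *
c='wrist'; im,d=viewer.get_image(c); save('w2',im); P=pts(c,d,np.ones(d.shape,bool))
q=P[(P[:,2]>50)&(P[:,2]<64)&(P[:,0]>490)&(P[:,0]<630)]
print(len(q))
for a in [q[(abs(q[:,1]+46)<8)],q[(abs(q[:,1]-24)<12)],q[(abs(q[:,1]-202)<10)]]:
    print(len(a), np.percentile(a[:,1],[2,50,98]) if len(a) else '')
a=q[abs(q[:,0]-610)<10]; print(len(a),np.percentile(a[:,0],[2,50,98]),cv2.fitLine(a[:,:2].astype(np.float32),cv2.DIST_HUBER,0,.01,.01).ravel())
go(552,-50,36,1.578)
E
```

```text
clock: 5.15
eef_pos: [550.7, -50.4, 166.4]
tool_rot: [-3.141, -0.0, 1.579]
force: [-0.0, 0.0, -1.8]
width: 28.9
gripper_force: 60.4
2693
793 [-47.93566281 -43.39661891 -39.23579602]
363 [12.50330844 24.22863174 35.58938232]
0 
2060 [603.38722689 606.448284   610.57897464] [ 9.2161344e-03 -9.9995750e-01  6.0648248e+02  2.4318253e+01]
xyz [0.3, 1.2, 130.4] ang [-0.0, -0.0, 0.001] n 2.1 F [ 0.8 -0.1 -2.3] w 28.9 t 5.2
```

View pics/w2.png

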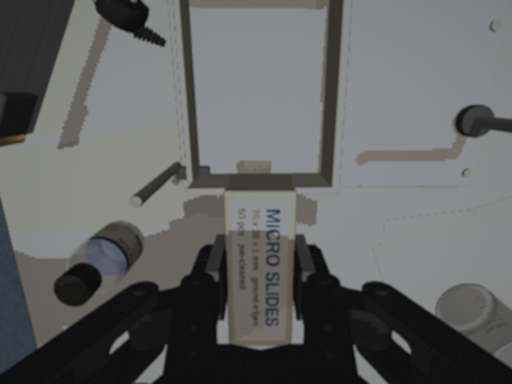

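```bash
python3 -m creep '[{"jaw":-1,"xyz":[40,0.5,0],"angular":[0,0,0]},{"jaw":-1,"xyz":[80,0.5,10],"angular":[0,0,0]},{"jaw":-1,"xyz":[80,0.5,60],"angular":[0,0,0]},{"jaw":-1,"xyz":[80,0.5,105],"angular":[0,0,0]},{"jaw":-1,"xyz":[80,0.5,128],"angular":[0,0,0]},{"jaw":-1,"xyz":[80,0.5,134],"angular":[0,0,0]},{"jaw":-1,"xyz":[80,0.5,134],"angular":[0,0,0]}]'
```

```text
clock: 6.08
eef_pos: [549.5, 30.1, 33.6]
tool_rot: [-3.139, 0.001, 1.579]
force: [-4.6, -0.1, 11.5]
width: 28.7
gripper_force: 63.0
```

```bash
python3 -m creep '[{"jaw":0.1,"xyz":[0,0,-1],"angular":[0,0,0]},{"jaw":0.1,"xyz":[0,0,-1],"angular":[0,0,0]},{"jaw":0.1,"xyz":[0,0,-1],"angular":[0,0,0]},{"jaw":0.1,"xyz":[0,0,-60],"angular":[0,0,0]},{"jaw":0.5,"xyz":[0,0,-120],"angular":[0,0,0]},{"jaw":0.5,"xyz":[0,0,-140],"angular":[0,0,0]},{"jaw":0.5,"xyz":[0,0,-140],"angular":[0,0,0]}]'
python3 - <<'E'
from h import *
go(411,-115,175,1.4); go(411,-115,42,1.4)
E
```

```text
clock: 6.95
eef_pos: [552.1, 30.5, 174.0]
tool_rot: [3.138, -0.0, 1.578]
force: [-0.2, -0.6, 1.1]
width: 64.1
gripper_force: 0.0
xyz [-144.4, -142.2, -1.6] ang [0.004, -0.001, 0.178] n 3.2 F [-0.2 -0.6  1.1] w 64.1 t 7.0
xyz [-144.4, -142.8, 131.4] ang [0.004, -0.001, 0.178] n 3.9 F [-0.2 -0.6  1.1] w 64.1 t 7.0
```

```bash
python3 -m creep '[{"jaw":1,"xyz":[-144,-142,-2],"angular":[0.004,0,0.178]},{"jaw":1,"xyz":[-144,-142,-2],"angular":[0.004,0,0.178]},{"jaw":1,"xyz":[-144,-142,-2],"angular":[0.004,0,0.178]},{"jaw":1,"xyz":[-144,-142,-2],"angular":[0.004,0,0.178]},{"jaw":1,"xyz":[-144,-142,-2],"angular":[0.004,0,0.178]},{"jaw":1,"xyz":[-144,-142.5,60],"angular":[0.004,0,0.178]},{"jaw":1,"xyz":[-144,-142.5,110],"angular":[0.004,0,0.178]},{"jaw":1,"xyz":[-144,-143,131],"angular":[0.004,0,0.178]},{"jaw":1,"xyz":[-144,-143,131],"angular":[0.004,0,0.178]}]'
python3 -m creep '[{"jaw":-1,"xyz":[0,0,0],"angular":[0,0,0]},{"jaw":-1,"xyz":[0,0,0],"angular":[0,0,0]},{"jaw":-1,"xyz":[0,0,0],"angular":[0,0,0]},{"jaw":-1,"xyz":[0,0,0],"angular":[0,0,0]},{"jaw":-1,"xyz":[0,0,-40],"angular":[0,0,0]},{"jaw":-1,"xyz":[0,0,-100],"angular":[0,0,0]},{"jaw":-1,"xyz":[0,0,-160],"angular":[0,0,0]},{"jaw":-1,"xyz":[0,0,-160],"angular":[0,0,0]}]'
python3 - <<'E'
from h import *
go(550,152,200,1.58); go(550,152,51,1.58)
E
```

```text
clock: 8.07
eef_pos: [410.1, -112.2, 39.1]
tool_rot: [-3.136, -0.002, 1.404]
force: [-0.0, 0.4, -0.0]
width: 85.3
gripper_force: 0.0
clock: 9.07
eef_pos: [411.9, -115.2, 204.9]
tool_rot: [3.138, 0.001, 1.399]
force: [-0.4, -1.2, -2.0]
width: 43.7
gripper_force: 61.4
xyz [286.9, 90.4, 4.8] ang [0.004, 0.002, -0.181] n 4.8 F [-0.4 -1.2 -2. ] w 43.7 t 9.1
xyz [287.1, 89.8, 153.8] ang [0.004, 0.002, -0.181] n 5.4 F [-0.4 -1.2 -2. ] w 43.7 t 9.1
```

```bash
python3 -m creep '[{"jaw":-1,"xyz":[286,90,5],"angular":[0.004,0.002,-0.181]},{"jaw":-1,"xyz":[286,90,5],"angular":[0.004,0.002,-0.181]},{"jaw":-1,"xyz":[286,90,5],"angular":[0.004,0.002,-0.181]},{"jaw":-1,"xyz":[286,90,5],"angular":[0.004,0.002,-0.181]},{"jaw":-1,"xyz":[286,90,5],"angular":[0.004,0.002,-0.181]},{"jaw":-1,"xyz":[286,90,5],"angular":[0.004,0.002,-0.181]},{"jaw":-1,"xyz":[286,90,65],"angular":[0.004,0.002,-0.181]},{"jaw":-1,"xyz":[286,90,110],"angular":[0.004,0.002,-0.181]},{"jaw":-1,"xyz":[286,90,140],"angular":[0.004,0.002,-0.181]},{"jaw":-1,"xyz":[286,90,152],"angular":[0.004,0.002,-0.181]},{"jaw":-1,"xyz":[286,90,154],"angular":[0.004,0.002,-0.181]},{"jaw":-1,"xyz":[286,90,154],"angular":[0.004,0.002,-0.181]}]'
```

```text
clock: 10.58
eef_pos: [543.9, 149.9, 49.3]
tool_rot: [-3.131, 0.003, 1.581]
force: [-9.7, -4.1, 25.7]
width: 43.4
gripper_force: 61.1
```

```bash
python3 -m creep '[{"jaw":-1,"xyz":[0,0,-2],"angular":[0,0,0]},{"jaw":0.3,"xyz":[0,0,-2],"angular":[0,0,0]},{"jaw":0.3,"xyz":[0,0,-2],"angular":[0,0,0]},{"jaw":0.3,"xyz":[0,0,-2],"angular":[0,0,0]},{"jaw":0.3,"xyz":[0,0,-50],"angular":[0,0,0]},{"jaw":0.3,"xyz":[0,0,-110],"angular":[0,0,0]},{"jaw":0.3,"xyz":[0,0,-170],"angular":[0,0,0]},{"jaw":0.3,"xyz":[0,0,-200],"angular":[0,0,0]},{"jaw":0.3,"xyz":[0,0,-200],"angular":[0,0,0]}]'
python3 - <<'E'
from h import *
for c in ['top','wrist']:
    im,d=viewer.get_image(c); save(c+'3',im); P=pts(c,d,np.ones(d.shape,bool))
    if c=='top': save('top3c',cv2.resize(im[90:320,90:420],(792,552)))
    for n,(a,b,z0,z1) in {'bottle':(100,203,70,100),'box':(-45,103,28,46)}.items():
        q=P[(P[:,0]>495)&(P[:,0]<604)&(P[:,1]>a)&(P[:,1]<b)&(P[:,2]>z0)&(P[:,2]<z1)]
        if len(q): print(c,n,len(q),np.median(q,0).round(),q.min(0).round(),q.max(0).round())
d0=d
# ring geometry, rack frame yaw -0.133
go(600,380,250,1.44)
E
```

```text
clock: 11.7
eef_pos: [549.0, 152.2, 249.2]
tool_rot: [-3.139, -0.004, 1.581]
force: [-0.7, 0.7, -1.4]
width: 55.5
gripper_force: 0.0
top box 24 [557. -43.  38.] [523. -44.  29.] [570.   8.  46.]
wrist bottle 1158 [543. 153.  95.] [524. 133.  70.] [562. 168.  97.]
wrist box 2575 [550.  13.  35.] [495. -44.  28.] [604. 103.  46.]
xyz [228.4, 55.1, -3.9] ang [-0.009, -0.001, 0.142] n 3.8 F [ 0.5 -0.5 -0.8] w 55.6 t 11.8
```

View pics/wrist3.png

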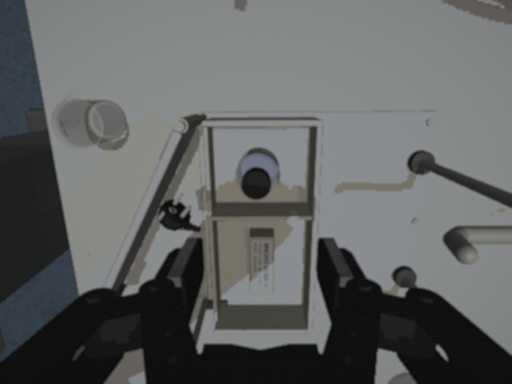

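```bash
python3 -c "
from h import *
go(490,400,300,1.44)"
```

```text
xyz [249.7, -55.1, -52.9] ang [-0.009, -0.001, 0.142] n 4.2 F [ 0.5 -0.5 -0.8] w 55.6 t 11.8
```

```bash
python3 -m creep '[{"jaw":0,"xyz":[249,-55,-53],"angular":[-0.009,-0.001,0.142]},{"jaw":0,"xyz":[249,-55,-53],"angular":[-0.009,-0.001,0.142]},{"jaw":0,"xyz":[249,-55,-53],"angular":[-0.009,-0.001,0.142]},{"jaw":0,"xyz":[249,-55,-53],"angular":[-0.009,-0.001,0.142]},{"jaw":0,"xyz":[249,-55,-53],"angular":[-0.009,-0.001,0.142]},{"jaw":0,"xyz":[249,-55,-53],"angular":[-0.009,-0.001,0.142]},{"jaw":0,"xyz":[249,-55,-53],"angular":[-0.009,-0.001,0.142]}]'
python3 - <<'E'
from h import *
s=ctrl.read_state();c='wrist'; im,d=viewer.get_image(c); save('w4',im); P=pts(c,d,np.ones(d.shape,bool))
for r in silhouettes(c,'ring_a'):
    q=pts(c,d,r['pixels']); q=q[(q[:,2]>55)&(q[:,2]<165)&(q[:,0]<600)]; print(r['score'],r['xy'],len(q))
    if len(q)<50: continue
    l=cv2.fitLine(q[:,:2].astype(np.float32),cv2.DIST_HUBER,0,.01,.01).ravel()
    t=q[q[:,2]>140]; print(l.round(3), 'x at y=395:',l[2]+(395-l[3])*l[0]/l[1], 'y',q[:,1].min(),q[:,1].max(),'ztop',np.percentile(q[:,2],98),'top y',t[:,1].min(),t[:,1].max())
    u=q@np.r_[l[:2],0]; A=np.c_[2*u,2*q[:,2],np.ones(len(q))]  # circle-ish fit, outer+inner mixed
    n=(q[:,:2]-l[2:])@np.array([-l[1],l[0]]); print('thick',np.percentile(n,[2,98]))
E
```

```text
clock: 12.68
eef_pos: [491.4, 397.2, 299.4]
tool_rot: [3.141, 0.002, 1.437]
force: [0.6, 0.0, -0.2]
width: 42.8
gripper_force: 0.0
0.78 [214.5, 165.8] 2086
[1.23000e-01 9.92000e-01 4.48146e+02 4.11174e+02] x at y=395: 446.1383 y 342.36315924005794 468.61205418714263 ztop 152.50487123109215 top y 365.3744521939369 442.1435504312291
thick [-4.37616618  7.11507686]
0.76 [305.1, 165.7] 2006
[1.36000e-01 9.91000e-01 5.33950e+02 4.00196e+02] x at y=395: 533.23694 y 332.34005431607727 456.6306727577409 ztop 152.5644453078281 top y 353.6307058533862 431.4856568194762
thick [-6.90139287  4.77826312]
0.73 [479.2, 177.3] 0
0.26 [258.8, 150.1] 5
```

View pics/w4.png

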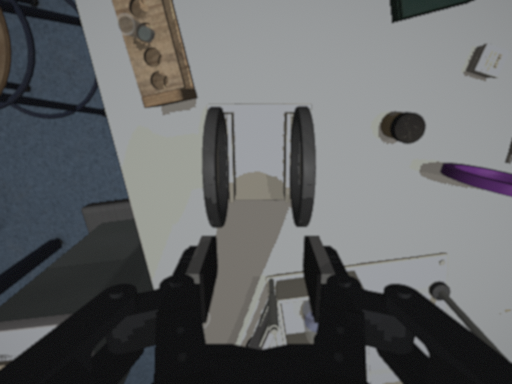

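```bash
python3 -c "
from h import *
go(528.8,352.8,128.5,1.4425)"
```

```text
xyz [-39.1, 42.8, 171.6] ang [0.001, 0.001, -0.006] n 2.9 F [-0.7 -0.1  0.6] w 42.6 t 12.8
```

```bash
python3 -m creep '[{"jaw":0,"xyz":[-39,43,20],"angular":[0,0,-0.006]},{"jaw":0,"xyz":[-39,43,60],"angular":[0,0,-0.006]},{"jaw":0,"xyz":[-39,43,115],"angular":[0,0,-0.006]},{"jaw":0,"xyz":[-39,43,160],"angular":[0,0,-0.006]},{"jaw":0,"xyz":[-39,43,172],"angular":[0,0,-0.006]},{"jaw":0,"xyz":[-39,43,172],"angular":[0,0,-0.006]},{"jaw":-1,"xyz":[-39,43,172],"angular":[0,0,-0.006]},{"jaw":-1,"xyz":[-39,43,172],"angular":[0,0,-0.006]},{"jaw":-1,"xyz":[-39,43,172],"angular":[0,0,-0.006]},{"jaw":-1,"xyz":[-39,43,172],"angular":[0,0,-0.006]}]'
python3 -c "
from h import *
go(528.8,352.8,243,1.4425);go(570,-35,243,1.58)"
```

```text
clock: 14.02
eef_pos: [529.0, 356.3, 130.8]
tool_rot: [3.138, -0.003, 1.445]
force: [-0.6, -1.1, 6.2]
width: 11.1
gripper_force: 59.5
xyz [-3.2, 0.6, -112.3] ang [0.003, -0.003, 0.003] n 1.8 F [-0.6 -1.1  6.2] w 11.1 t 14.0
xyz [-382.8, 90.1, -113.2] ang [0.003, -0.003, -0.135] n 6.5 F [-0.6 -1.1  6.2] w 11.1 t 14.0
```

```bash
python3 -m creep '[{"jaw":-1,"xyz":[0,0,-30],"angular":[0,0,0]},{"jaw":-1,"xyz":[0,0,-70],"angular":[0,0,0]},{"jaw":-1,"xyz":[0,0,-114],"angular":[0,0,0]},{"jaw":-1,"xyz":[0,0,-114],"angular":[0,0,0]},{"jaw":-1,"xyz":[-383,90,-114],"angular":[0.003,-0.003,-0.135]},{"jaw":-1,"xyz":[-383,90,-114],"angular":[0.003,-0.003,-0.135]},{"jaw":-1,"xyz":[-383,90,-114],"angular":[0.003,-0.003,-0.135]},{"jaw":-1,"xyz":[-383,90,-114],"angular":[0.003,-0.003,-0.135]},{"jaw":-1,"xyz":[-383,90,-114],"angular":[0.003,-0.003,-0.135]},{"jaw":-1,"xyz":[-383,90,-114],"angular":[0.003,-0.003,-0.135]},{"jaw":-1,"xyz":[-383,90,-114],"angular":[0.003,-0.003,-0.135]},{"jaw":-1,"xyz":[-383,90,-114],"angular":[0.003,-0.003,-0.135]}]'
cat > ring.py <<'E'
from h import *
import sys
s=ctrl.read_state(); p=s['eef_pos']; print(p.round(1),s['width'],s['clock'])
for c in ['scene','wrist']:
    im,d=viewer.get_image(c); save(sys.argv[1]+c,im); P=pts(c,d,np.ones(d.shape,bool))
    q=P[(abs(P[:,0]-p[0])<12)&(abs(P[:,1]-p[1])<115)&(P[:,2]>p[2]-150)&(P[:,2]<p[2]+35)]
    far=q[abs(q[:,1]-p[1])>15]
    print(c,len(far),far.min(0).round(),far.max(0).round(), np.percentile(far[:,0],[5,50,95]).round(1))
    h=far[:,2]-p[2]
    for y0 in range(-105,110,15):
        k=far[abs(far[:,1]-p[1]-y0)<7]
        if len(k): print(y0,(np.percentile(k[:,2],[2,98])-p[2]).round(),end=' ')
    print()
E
python3 ring.py r1
```

```text
clock: 15.52
eef_pos: [569.0, -37.2, 241.7]
tool_rot: [-3.138, 0.002, 1.578]
force: [-0.4, 0.6, -1.4]
width: 11.0
gripper_force: 58.8
[569.  -37.2 241.7] 10.955541743293587 15.525
scene 327 [557. -66. 134.] [581.  67. 272.] [562.4 565.2 574.3]
-30 [-58. -29.] -15 [-78. -31.] 15 [-106.   30.] 30 [-108.   20.] 45 [-107.   19.] 60 [-102.   17.] 75 [-94.   9.] 90 [-84.  -2.] 105 [-63. -25.] 
wrist 8919 [557. -22. 212.] [581.  65. 277.] [559.9 568.7 578.1]
15 [-12.  34.] 30 [19. 22.] 45 [19. 22.] 60 [14. 20.] 75 [ 4. 15.] 90 [-15.   3.] 105 [-30. -17.]
```

View pics/r1wrist.png

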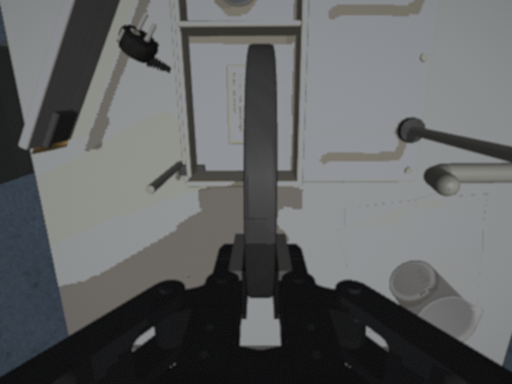

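```bash
python3 -m creep '[{"jaw":-1,"xyz":[6,0,-4],"angular":[0,0,0]},{"jaw":-1,"xyz":[6,40,-4],"angular":[0,0,0]},{"jaw":-1,"xyz":[6,80,-4],"angular":[0,0,0]},{"jaw":-1,"xyz":[6,110,-4],"angular":[0,0,0]},{"jaw":-1,"xyz":[6,121,-4],"angular":[0,0,0]},{"jaw":-1,"xyz":[6,121,-4],"angular":[0,0,0]},{"jaw":-1,"xyz":[6,121,10],"angular":[0,0,0]},{"jaw":-1,"xyz":[6,121,20],"angular":[0,0,0]},{"jaw":-1,"xyz":[6,121,29],"angular":[0,0,0]},{"jaw":-1,"xyz":[6,121,29],"angular":[0,0,0]}]'; python3 ring.py r2
```

```text
clock: 16.88
eef_pos: [689.7, -29.0, 212.2]
tool_rot: [-3.138, 0.002, 1.581]
force: [-1.1, 0.3, -1.4]
width: 10.9
gripper_force: 58.8
[689.7 -29.  212.2] 10.934418751963397 16.875
scene 323 [679. -57. 105.] [699.  73. 239.] [682.3 685.5 694.5]
-30 [-57. -26.] -15 [-81. -24.] 15 [-106.   23.] 30 [-107.   19.] 45 [-107.   19.] 60 [-100.   19.] 75 [-94.  11.] 90 [-83.  -3.] 105 [-61. -26.] 
wrist 7755 [678. -44. 182.] [702.  70. 247.] [684.2 690.  695.8]
-15 [-3. -3.] 15 [17. 29.] 30 [ 2. 22.] 45 [-1. 22.] 60 [12. 19.] 75 [ 1. 13.] 90 [-23.   0.] 105 [-30. -26.]
```

```bash
python3 -m creep '[{"jaw":-1,"xyz":[-2,0,3],"angular":[0,0,0]},{"jaw":-1,"xyz":[-2,0,4],"angular":[0,0,0]},{"jaw":-1,"xyz":[-2,0,4],"angular":[0,0,0]}]'
```

```text
clock: 17.35
eef_pos: [690.4, -30.6, 209.3]
tool_rot: [-3.14, 0.002, 1.581]
force: [0.1, 0.3, -0.5]
width: 11.2
gripper_force: 58.9
```

```bash
python3 -m creep '[{"jaw":-1,"xyz":[0,0,2],"angular":[0,0,0]},{"jaw":-1,"xyz":[0,0,3],"angular":[0,0,0]},{"jaw":-1,"xyz":[0,0,3],"angular":[0,0,0]}]'
```

```text
clock: 17.73
eef_pos: [690.8, -30.5, 208.4]
tool_rot: [-3.141, 0.002, 1.581]
force: [-3.0, -1.7, 8.3]
width: 10.8
gripper_force: 60.4
```

```bash
python3 -m creep '[{"jaw":-0.5,"xyz":[0,0,-1],"angular":[0,0,0]},{"jaw":-0.3,"xyz":[0,0,-1],"angular":[0,0,0]},{"jaw":-0.1,"xyz":[0,0,-1],"angular":[0,0,0]},{"jaw":-0.1,"xyz":[0,0,-1],"angular":[0,0,0]},{"jaw":-0.1,"xyz":[0,0,-1],"angular":[0,0,0]},{"jaw":-0.1,"xyz":[0,0,-40],"angular":[0,0,0]},{"jaw":-0.1,"xyz":[0,0,-90],"angular":[0,0,0]},{"jaw":-0.1,"xyz":[0,0,-120],"angular":[0,0,0]},{"jaw":-0.1,"xyz":[0,0,-120],"angular":[0,0,0]}]'
python3 - <<'E'
from h import *
for c in ['scene','top']:
    im,d=viewer.get_image(c); save('h1'+c,im)
    for r in silhouettes(c,'ring_a'):
        P=pts(c,d,r['pixels'])
        if len(P): print(c,round(r['score'],2),r['xy'],np.percentile(P,[3,50,97],axis=0).round().tolist())
go(500,300,320,1.4425);go(446+5.2,404.5+39,300,1.4425);go(451,444,130,1.4425)
cv2.imwrite('pics/h1v.png',cv2.resize(cv2.imread('pics/h1scene.png')[60:290,110:380],(705,600)))
E
```

```text
clock: 18.85
eef_pos: [691.9, -29.7, 329.5]
tool_rot: [3.138, 0.001, 1.581]
force: [-0.2, 0.5, -0.6]
width: 38.6
gripper_force: 0.0
scene 0.98 [235.7, 154.9] [[683.0, -1062.0, -695.0], [688.0, 5.0, 153.0], [1795.0, 69.0, 227.0]]
scene 0.84 [152.0, 217.3] [[710.0, 319.0, 2.0], [765.0, 342.0, 70.0], [826.0, 360.0, 127.0]]
scene 0.75 [201.2, 263.0] [[433.0, 344.0, 38.0], [444.0, 408.0, 105.0], [454.0, 466.0, 150.0]]
top 0.83 [169.2, 139.8] [[716.0, 316.0, 3.0], [768.0, 337.0, 86.0], [825.0, 357.0, 130.0]]
top 0.63 [264.6, 156.5] [[686.0, -32.0, 12.0], [690.0, 31.0, 197.0], [717.0, 64.0, 230.0]]
top 0.55 [150.4, 237.7] [[435.0, 339.0, 42.0], [447.0, 383.0, 143.0], [454.0, 441.0, 153.0]]
xyz [332.7, -186.6, 4.9] ang [-0.004, 0.002, 0.138] n 6.1 F [ 0.7 -0.3 -0.2] w 38.0 t 19.1
xyz [476.7, -233.9, 24.8] ang [-0.004, 0.002, 0.138] n 8.5 F [ 0.7 -0.3 -0.2] w 38.0 t 19.1
xyz [477.6, -233.3, 194.8] ang [-0.004, 0.002, 0.138] n 9.1 F [ 0.7 -0.3 -0.2] w 38.0 t 19.1
```

View pics/h1v.png

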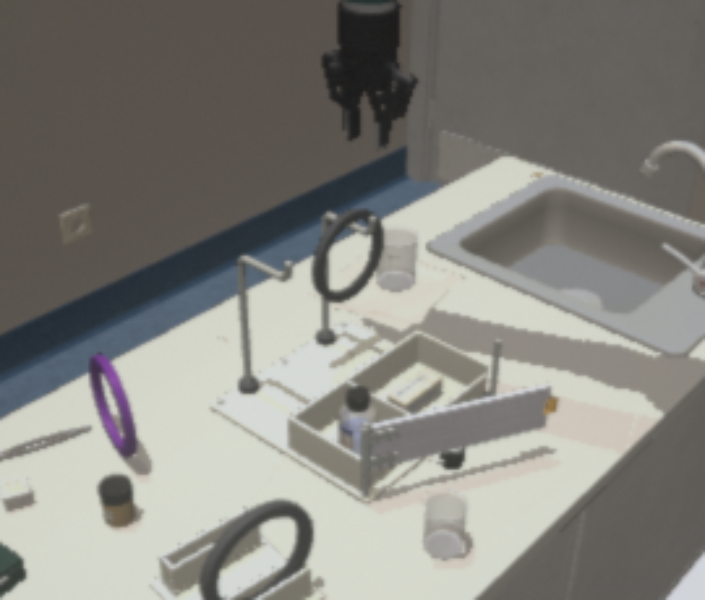

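```bash
python3 -m creep '[{"jaw":0,"xyz":[477,-234,0],"angular":[-0.004,0.002,0.138]},{"jaw":0,"xyz":[477,-234,0],"angular":[-0.004,0.002,0.138]},{"jaw":0,"xyz":[477,-234,0],"angular":[-0.004,0.002,0.138]},{"jaw":0,"xyz":[477,-234,0],"angular":[-0.004,0.002,0.138]},{"jaw":0,"xyz":[477,-234,0],"angular":[-0.004,0.002,0.138]},{"jaw":0,"xyz":[477,-234,0],"angular":[-0.004,0.002,0.138]},{"jaw":0,"xyz":[477,-234,0],"angular":[-0.004,0.002,0.138]},{"jaw":0,"xyz":[477,-234,0],"angular":[-0.004,0.002,0.138]},{"jaw":0,"xyz":[477,-234,0],"angular":[-0.004,0.002,0.138]},{"jaw":0,"xyz":[477,-234,0],"angular":[-0.004,0.002,0.138]},{"jaw":0,"xyz":[477,-234,50],"angular":[-0.004,0.002,0.138]},{"jaw":0,"xyz":[477,-234,50],"angular":[-0.004,0.002,0.138]}]'
python3 -c "
from h import *
go(451,444,129,1.4425)"
```

```text
clock: 20.55
eef_pos: [451.8, 440.1, 271.8]
tool_rot: [-3.14, 0.008, 1.441]
force: [0.5, -0.6, 1.1]
width: 42.5
gripper_force: 0.0
xyz [5.0, -1.1, 142.8] ang [-0.002, 0.008, -0.001] n 2.3 F [ 0.5 -0.6  1.1] w 42.5 t 20.6
```

```bash
python3 -m creep '[{"jaw":0,"xyz":[4,-1,40],"angular":[0,0,0]},{"jaw":0,"xyz":[4,-1,90],"angular":[0,0,0]},{"jaw":0,"xyz":[4,-1,135],"angular":[0,0,0]},{"jaw":0,"xyz":[4,-1,148],"angular":[0,0,0]},{"jaw":0,"xyz":[4,-1,148],"angular":[0,0,0]},{"jaw":-1,"xyz":[4,-1,148],"angular":[0,0,0]},{"jaw":-1,"xyz":[4,-1,148],"angular":[0,0,0]},{"jaw":-1,"xyz":[4,-1,148],"angular":[0,0,0]},{"jaw":-1,"xyz":[4,-1,148],"angular":[0,0,0]},{"jaw":-1,"xyz":[4,-1,110],"angular":[0,0,0]},{"jaw":-1,"xyz":[4,-1,50],"angular":[0,0,0]},{"jaw":-1,"xyz":[4,-1,33],"angular":[0,0,0]}]'
python3 -c "
from h import *
go(570,195,243,1.58)"
```

```text
clock: 22.05
eef_pos: [451.9, 450.1, 247.0]
tool_rot: [3.136, -0.006, 1.443]
force: [-0.1, -0.2, -2.4]
width: 10.4
gripper_force: 60.7
xyz [-238.0, 149.6, 3.4] ang [0.006, -0.005, -0.137] n 4.5 F [-0.1 -0.2 -2.4] w 10.4 t 22.1
```

```bash
python3 -m creep '[{"jaw":-1,"xyz":[-238,150,3],"angular":[0.006,-0.005,-0.137]},{"jaw":-1,"xyz":[-238,150,3],"angular":[0.006,-0.005,-0.137]},{"jaw":-1,"xyz":[-238,150,3],"angular":[0.006,-0.005,-0.137]},{"jaw":-1,"xyz":[-238,150,3],"angular":[0.006,-0.005,-0.137]},{"jaw":-1,"xyz":[-238,150,3],"angular":[0.006,-0.005,-0.137]},{"jaw":-1,"xyz":[-238,150,3],"angular":[0.006,-0.005,-0.137]},{"jaw":-1,"xyz":[-238,150,3],"angular":[0.006,-0.005,-0.137]},{"jaw":-1,"xyz":[-238,150,3],"angular":[0.006,-0.005,-0.137]}]'
python3 ring.py r3
```

```text
clock: 23.05
eef_pos: [568.9, 194.7, 240.2]
tool_rot: [-3.137, 0.004, 1.582]
force: [0.1, -0.2, -1.2]
width: 10.9
gripper_force: 60.7
[568.9 194.7 240.2] 10.867070692096824 23.05
scene 297 [557.  83.  95.] [577. 214. 259.] [561.8 565.1 574.2]
-105 [-75. -16.] -90 [-89.   2.] -75 [-100.   12.] -60 [-106.   11.] -45 [-132.  -94.] -30 [-106.  -21.] -15 [-100.  -85.] 15 [-63. -23.] 
wrist 1250 [557. 169. 182.] [581. 213. 269.] [563.8 569.1 574.7]
-30 [16. 18.] -15 [12. 17.] 15 [-57.  27.]
```

```bash
python3 -m creep '[{"jaw":-1,"xyz":[7,0,-7],"angular":[0,0,0]},{"jaw":-1,"xyz":[7,20,-7],"angular":[0,0,0]},{"jaw":-1,"xyz":[7,60,-7],"angular":[0,0,0]},{"jaw":-1,"xyz":[7,100,-7],"angular":[0,0,0]},{"jaw":-1,"xyz":[7,121,-7],"angular":[0,0,0]},{"jaw":-1,"xyz":[7,121,-7],"angular":[0,0,0]},{"jaw":-1,"xyz":[7,121,10],"angular":[0,0,0]},{"jaw":-1,"xyz":[7,121,20],"angular":[0,0,0]},{"jaw":-1,"xyz":[7,121,27],"angular":[0,0,0]},{"jaw":-1,"xyz":[7,121,27],"angular":[0,0,0]}]'; python3 -m creep '[{"jaw":-1,"xyz":[0,0,2],"angular":[0,0,0]},{"jaw":-1,"xyz":[0,0,3],"angular":[0,0,0]},{"jaw":-1,"xyz":[0,0,3],"angular":[0,0,0]}]'
```

```text
clock: 24.4
eef_pos: [690.1, 200.7, 211.8]
tool_rot: [-3.136, 0.005, 1.58]
force: [-0.6, -0.3, -1.2]
width: 10.4
gripper_force: 60.6
clock: 24.78
eef_pos: [690.6, 201.0, 209.8]
tool_rot: [-3.138, 0.005, 1.58]
force: [0.8, -0.8, -1.4]
width: 10.4
gripper_force: 60.6
```

```bash
python3 -m creep '[{"jaw":-1,"xyz":[0,0,2],"angular":[0,0,0]},{"jaw":-1,"xyz":[0,0,3],"angular":[0,0,0]},{"jaw":-1,"xyz":[0,0,3],"angular":[0,0,0]}]'; python3 ring.py r4
```

```text
clock: 25.15
eef_pos: [690.8, 201.0, 207.4]
tool_rot: [-3.138, 0.005, 1.58]
force: [-0.6, -0.2, 2.9]
width: 10.5
gripper_force: 61.4
[690.8 201.  207.4] 10.487765905000742 25.15
scene 280 [679.  91. 100.] [700. 220. 235.] [683.3 686.7 694.6]
-105 [-80. -15.] -90 [-89.   5.] -75 [-104.   15.] -60 [-106.   19.] -45 [-107.   10.] -30 [-107.  -28.] -15 [-99.   3.] 15 [-58.  27.] 
wrist 1228 [679. 176. 148.] [703. 219. 241.] [685.4 690.9 696.4]
-30 [15. 18.] -15 [12. 17.] 15 [-58.  27.]
```

```bash
python3 -m creep '[{"jaw":-0.5,"xyz":[0,0,0],"angular":[0,0,0]},{"jaw":-0.3,"xyz":[0,0,0],"angular":[0,0,0]},{"jaw":-0.1,"xyz":[0,0,0],"angular":[0,0,0]},{"jaw":-0.1,"xyz":[0,0,0],"angular":[0,0,0]},{"jaw":-0.1,"xyz":[0,0,0],"angular":[0,0,0]},{"jaw":-0.1,"xyz":[0,0,-40],"angular":[0,0,0]},{"jaw":-0.1,"xyz":[0,0,-90],"angular":[0,0,0]},{"jaw":-0.1,"xyz":[0,0,-120],"angular":[0,0,0]},{"jaw":-0.1,"xyz":[0,0,-120],"angular":[0,0,0]}]'
python3 - <<'E'
from h import *
for c in ['scene','top']:
    im,d=viewer.get_image(c); save('h2'+c,im)
    for n in ['ring_a','box_a','bottle_a']:
      for r in silhouettes(c,n):
        P=pts(c,d,r['pixels'])
        if len(P): print(c,n,round(r['score'],2),r['xy'],np.percentile(P,[3,50,97],axis=0).round().tolist())
cv2.imwrite('pics/h2v.png',cv2.resize(cv2.imread('pics/h2scene.png')[60:290,110:380],(705,600)))
E
```

```text
clock: 26.38
eef_pos: [692.0, 202.6, 329.9]
tool_rot: [3.141, 0.002, 1.579]
force: [0.0, 0.3, 0.5]
width: 38.4
gripper_force: 0.0
scene ring_a 0.93 [152.0, 213.8] [[710.0, 295.0, -2.0], [770.0, 341.0, 59.0], [838.0, 360.0, 127.0]]
scene ring_a 0.92 [201.5, 169.3] [[683.0, 99.0, 107.0], [687.0, 166.0, 175.0], [696.0, 218.0, 227.0]]
scene ring_a 0.85 [235.9, 157.4] [[683.0, -1120.0, -696.0], [688.0, 6.0, 153.0], [1801.0, 69.0, 226.0]]
scene box_a 0.73 [266.7, 208.6] [[533.0, -4.0, 10.0], [541.0, 34.0, 34.0], [563.0, 71.0, 39.0]]
scene bottle_a 0.52 [244.6, 222.4] [[525.0, 139.0, 26.0], [537.0, 163.0, 69.0], [560.0, 173.0, 96.0]]
top ring_a 0.71 [282.2, 152.8] [[686.0, -52.0, 113.0], [691.0, -20.0, 217.0], [698.0, 29.0, 230.0]]
top ring_a 0.55 [167.7, 147.1] [[715.0, 329.0, 12.0], [748.0, 342.0, 104.0], [791.0, 355.0, 131.0]]
top bottle_a 0.62 [229.9, 207.7] [[524.0, 128.0, 7.0], [543.0, 147.0, 73.0], [567.0, 177.0, 100.0]]
top bottle_a 0.59 [285.0, 153.2] [[686.0, -53.0, 9.0], [691.0, -24.0, 213.0], [731.0, 26.0, 231.0]]
```

View pics/h2v.png

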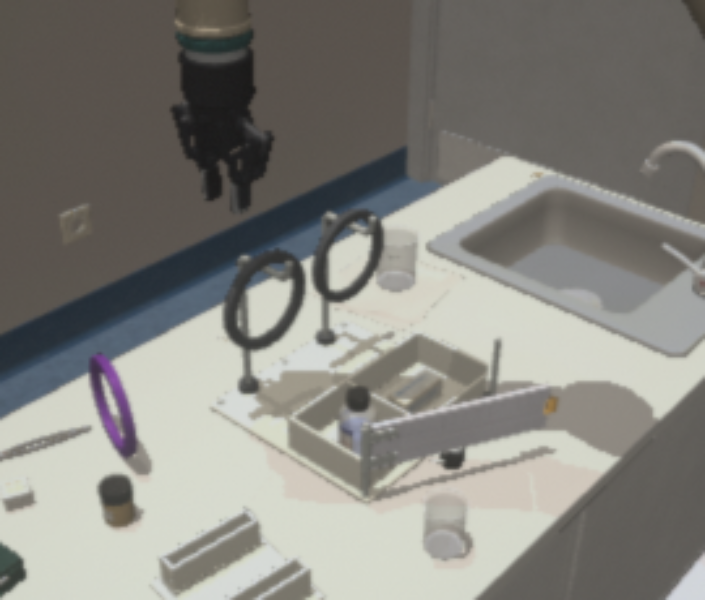

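```bash
python3 -c "
from h import *
go(402,106,240,2.66)"
```

```text
xyz [-92.3, -289.2, 87.7] ang [-0.008, 0.001, -1.08] n 5.8 F [ 0.5  0.7 -0.2] w 38.9 t 26.8
```

```bash
python3 -m creep '[{"jaw":-1,"xyz":[-92,-289,88],"angular":[-0.008,0,-1.08]},{"jaw":-1,"xyz":[-92,-289,88],"angular":[-0.008,0,-1.08]},{"jaw":-1,"xyz":[-92,-289,88],"angular":[-0.008,0,-1.08]},{"jaw":-1,"xyz":[-92,-289,88],"angular":[-0.008,0,-1.08]},{"jaw":-1,"xyz":[-92,-289,88],"angular":[-0.008,0,-1.08]},{"jaw":-1,"xyz":[-92,-289,88],"angular":[-0.008,0,-1.08]},{"jaw":-1,"xyz":[-92,-289,88],"angular":[-0.008,0,-1.08]},{"jaw":-1,"xyz":[-92,-289,88],"angular":[-0.008,0,-1.08]},{"jaw":-1,"xyz":[-92,-289,88],"angular":[-0.008,0,-1.08]}]'
cat > gate.py <<'E'
from h import *
import sys
c='wrist'; s=ctrl.read_state(); im,d=viewer.get_image(c); save(sys.argv[1],im); P=pts(c,d,np.ones(d.shape,bool))
q=P[(P[:,2]>100)&(P[:,2]<118)&(P[:,0]>340)&(P[:,0]<500)&(P[:,1]>-60)&(P[:,1]<230)]
l=cv2.fitLine(q[:,:2].astype(np.float32),cv2.DIST_HUBER,0,.01,.01).ravel(); n=(q[:,:2]-l[2:])@np.array([-l[1],l[0]])
print(len(q),l.round(3),'angle',np.arctan(l[0]/l[1]),'n',np.percentile(n,[5,95]),q.min(0).round(),q.max(0).round())
p=s['eef_pos']; print(p.round(1),s['tool_rot'].round(3),s['qpos'].round(2),'clear',((p[:2]-l[2:])@np.array([-l[1],l[0]])).round(1))
E
python3 gate.py g1; python3 -c "
from h import *
go(402,106,85,2.66)"
```

```text
clock: 27.9
eef_pos: [403.5, 107.2, 240.6]
tool_rot: [3.14, 0.003, 2.658]
force: [-0.2, -0.4, -0.0]
width: -0.0
gripper_force: 0.0
3595 [  0.461   0.888 427.473 105.802] angle 0.47866198 n [-5.44204835  2.16818449] [371.  -3. 100.] [487. 209. 118.]
[403.5 107.2 240.6] [3.140e+00 3.000e-03 2.658e+00] [ 0.48  0.53 -1.16  2.12  0.64  0.89  0.03] clear 21.9
xyz [1.0, -1.8, 155.5] ang [0.001, 0.003, -0.001] n 2.5 F [ 0.2  0.5 -0.1] w -0.3 t 27.9
```

View pics/g1.png

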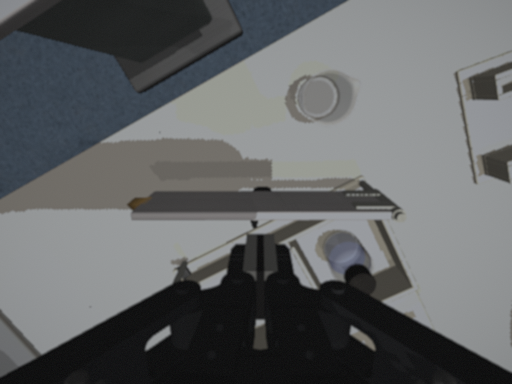

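```bash
python3 -m creep '[{"jaw":-1,"xyz":[2,-1,40],"angular":[0,0,0]},{"jaw":-1,"xyz":[2,-1,80],"angular":[0,0,0]},{"jaw":-1,"xyz":[2,-1,120],"angular":[0,0,0]},{"jaw":-1,"xyz":[2,-1,150],"angular":[0,0,0]},{"jaw":-1,"xyz":[2,-1,155],"angular":[0,0,0]},{"jaw":-1,"xyz":[2,-1,155],"angular":[0,0,0]}]'; python3 gate.py g2
```

```text
clock: 28.7
eef_pos: [401.1, 107.1, 85.7]
tool_rot: [3.14, 0.003, 2.66]
force: [-0.4, -0.5, 0.1]
width: 0.1
gripper_force: 0.0
6470 [3.28000e-01 9.45000e-01 3.90064e+02 5.32910e+01] angle 0.33389303 n [-30.30606247  21.72422579] [372.   0. 100.] [473. 193. 118.]
[401.1 107.1  85.7] [3.14e+00 3.00e-03 2.66e+00] [ 0.2   0.75 -0.8   2.28  1.11  0.58 -0.38] clear 7.2
```

```bash
python3 -c "
from h import *
for g in [(412,103,85.5,2.7),(430,96,85.5,2.83),(445,90,85.5,2.95),(456,84,85.5,3.05)]: go(*g)"
```

```text
xyz [-11.3, 1.4, 0.6] ang [0.002, 0.003, -0.04] n 0.2 F [ 0.4 -0.3  0.6] w -0.1 t 28.8
xyz [-30.5, 3.5, 0.7] ang [0.001, 0.003, -0.17] n 0.9 F [ 0.4 -0.3  0.6] w -0.1 t 28.8
xyz [-46.6, 5.2, 0.8] ang [0.001, 0.004, -0.29] n 1.6 F [ 0.4 -0.3  0.6] w -0.1 t 28.8
xyz [-59.1, 4.9, 0.8] ang [0.001, 0.004, -0.39] n 2.1 F [ 0.4 -0.3  0.6] w -0.1 t 28.8
```

```bash
python3 -m creep '[{"jaw":-1,"xyz":[-6,1,0],"angular":[0,0,-0.02]},{"jaw":-1,"xyz":[-11,1,0],"angular":[0,0,-0.04]},{"jaw":-1,"xyz":[-17,2,0],"angular":[0,0,-0.08]},{"jaw":-1,"xyz":[-24,3,0],"angular":[0,0,-0.12]},{"jaw":-1,"xyz":[-30,3.5,0],"angular":[0,0,-0.17]},{"jaw":-1,"xyz":[-38,4,0],"angular":[0,0,-0.23]},{"jaw":-1,"xyz":[-46,5,0],"angular":[0,0,-0.29]},{"jaw":-1,"xyz":[-53,5,0],"angular":[0,0,-0.34]},{"jaw":-1,"xyz":[-59,5,0],"angular":[0,0,-0.39]},{"jaw":-1,"xyz":[-59,5,0],"angular":[0,0,-0.39]}]'
cat > gt.py <<'E'
from h import *
s=ctrl.read_state(); print(s['qpos'].round(2))
im,d=viewer.get_image('top'); P=pts('top',d,np.ones(d.shape,bool))
q=P[(P[:,2]>98)&(P[:,2]<120)&(P[:,0]>340)&(P[:,0]<505)&(P[:,1]>-40)&(P[:,1]<20)]
w=P[(P[:,2]>98)&(P[:,2]<120)&(P[:,0]>340)&(P[:,0]<505)&(P[:,1]>150)&(P[:,1]<215)]
print(len(q),np.median(q,0).round(1),len(w),np.median(w,0).round(1)); e=np.median(w,0)-np.median(q,0); print('angle',np.arctan2(e[0],e[1]))
E
python3 gt.py; python3 -c "
from h import *
go(463,80,85.5,3.12);go(470,76,85.5,3.15);go(473,76,85.5,3.15)"
```

```text
clock: 30.0
eef_pos: [456.0, 83.2, 86.0]
tool_rot: [3.142, 0.003, 3.048]
force: [-0.2, -0.6, 0.3]
width: 0.0
gripper_force: 0.0
[ 0.34  0.83 -0.91  2.15  1.08  0.72  0.16]
0 [nan nan nan] 60 [482.6 181.9 112.1]
angle nan
xyz [-7.7, -2.7, 0.5] ang [-0.0, 0.003, -0.072] n 0.4 F [-0.1 -0.5 -0.1] w 0.2 t 30.1
xyz [-15.0, -6.0, 0.5] ang [-0.0, 0.003, -0.102] n 0.5 F [-0.1 -0.5 -0.1] w 0.2 t 30.1
xyz [-18.0, -5.7, 0.5] ang [-0.0, 0.003, -0.102] n 0.5 F [-0.1 -0.5 -0.1] w 0.2 t 30.1
  return _methods._mean(a, axis=axis, dtype=dtype,
  ret = um.true_divide(
```

```bash
python3 -m creep '[{"jaw":-1,"xyz":[-4,-1,0],"angular":[0,0,-0.04]},{"jaw":-1,"xyz":[-8,-3,0],"angular":[0,0,-0.07]},{"jaw":-1,"xyz":[-12,-5,0],"angular":[0,0,-0.1]},{"jaw":-1,"xyz":[-15,-6,0],"angular":[0,0,-0.1]},{"jaw":-1,"xyz":[-15,-6,0],"angular":[0,0,-0.1]}]'; python3 gt.py 2>/dev/null
```

```text
clock: 30.68
eef_pos: [466.5, 76.6, 85.2]
tool_rot: [-3.141, -0.003, -3.133]
force: [-7.4, 1.2, -0.4]
width: 0.2
gripper_force: 0.0
[ 0.37  0.85 -0.93  2.12  1.07  0.76  0.3 ]
0 [nan nan nan] 53 [482.6 183.2 112.1]
angle nan
```

```bash
python3 -m creep '[{"jaw":-1,"xyz":[-2,0,0],"angular":[0,0,0]},{"jaw":-1,"xyz":[-4,0,0],"angular":[0,0,0]},{"jaw":-1,"xyz":[-6,0,0],"angular":[0,0,0]},{"jaw":-1,"xyz":[-6,0,0],"angular":[0,0,0]}]'; python3 -m creep '[{"jaw":-1,"xyz":[-2,0,0],"angular":[0,0,0]},{"jaw":-1,"xyz":[-4,0,0],"angular":[0,0,0]},{"jaw":-1,"xyz":[-4,0,0],"angular":[0,0,0]}]'
```

```text
clock: 31.22
eef_pos: [466.5, 75.6, 84.3]
tool_rot: [-3.138, -0.013, -3.132]
force: [-21.0, 0.3, 5.4]
width: -0.1
gripper_force: 0.0
clock: 31.6
eef_pos: [466.4, 75.4, 83.9]
tool_rot: [-3.136, -0.019, -3.131]
force: [-29.3, 1.1, 8.6]
width: 0.2
gripper_force: 0.0
```

```bash
python3 -m creep '[{"jaw":-1,"xyz":[12,0,0],"angular":[0,0,0]},{"jaw":-1,"xyz":[14,0,0],"angular":[0,0,0]},{"jaw":-1,"xyz":[14,0,0],"angular":[0,0,0]}]'
python3 - <<'E'
from h import *
c='scene'; im,d=viewer.get_image(c); save('g3s',im); P=pts(c,d,np.ones(d.shape,bool))
q=P[(P[:,2]>102)&(P[:,2]<118)&(P[:,0]>430)&(P[:,0]<510)&(P[:,1]>-60)&(P[:,1]<230)]
for y in range(-50,220,20):
    k=q[abs(q[:,1]-y)<10]
    if len(k): print(y,len(k),np.median(k,0).round(1))
a=cv2.resize(im[130:280,180:380],(800,600),interpolation=cv2.INTER_CUBIC); save('g3v',a)
im,d=viewer.get_image('wrist'); save('g3w',im)
P=pts('wrist',d,np.ones(d.shape,bool))
q=P[(P[:,2]>100)&(P[:,2]<118)&(P[:,0]>430)&(P[:,0]<510)&(P[:,1]>-60)&(P[:,1]<230)]
for y in range(-50,220,20):
    k=q[abs(q[:,1]-y)<10]
    if len(k): print(y,len(k),np.percentile(k[:,0],[5,50,95]).round(1))
E
```

```text
clock: 31.98
eef_pos: [466.5, 76.3, 85.9]
tool_rot: [-3.141, 0.004, -3.134]
force: [-1.9, -0.3, 0.4]
width: -0.4
gripper_force: 0.0
-30 11 [476.1 -32.4 107.1]
-10 2 [482.3 -14.8 104.3]
50 5 [456.1  53.6 115.6]
70 10 [456.   72.  114.1]
90 19 [456.2  87.9 113.7]
110 25 [480.1 110.2 109.9]
130 18 [480.9 132.  109.9]
150 19 [481.  150.8 109.9]
170 21 [480.3 169.5 109.7]
190 24 [479.1 188.5 109.1]
210 21 [479.  207.2 110.9]
-30 348 [480.8 481.7 486.9]
-10 1762 [480.7 481.7 487.1]
10 530 [480.3 481.1 482.1]
30 145 [480.3 481.4 484.3]
50 463 [453.3 455.2 480.8]
70 1964 [453.6 459.7 481.3]
90 1115 [453.  454.9 473. ]
110 413 [452.8 454.9 481.4]
130 27 [478.5 482.7 484.7]
150 1050 [478.2 479.  482.1]
170 1688 [475.9 478.8 484.8]
190 8 [475.6 475.8 476.6]
```

View pics/g3v.png

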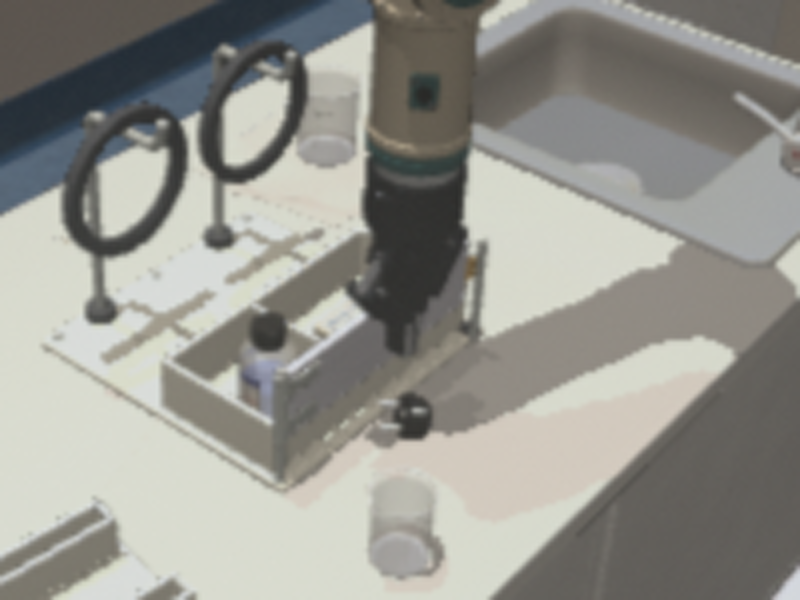

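View pics/g3w.png

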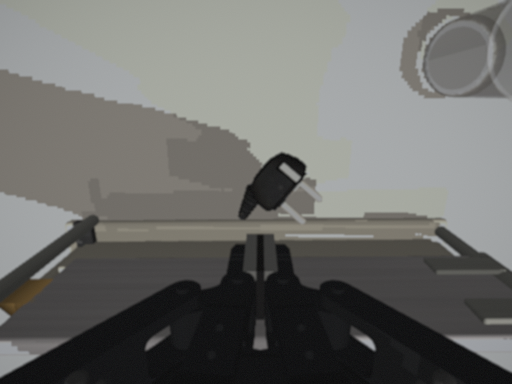

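```bash
python3 -m creep '[{"jaw":-1,"xyz":[10,0,0],"angular":[0,0,0]},{"jaw":-1,"xyz":[20,0,0],"angular":[0,0,0]},{"jaw":-1,"xyz":[25,0,-50],"angular":[0,0,0]},{"jaw":-1,"xyz":[25,0,-110],"angular":[0,0,0]},{"jaw":-1,"xyz":[25,0,-165],"angular":[0,0,0]},{"jaw":-1,"xyz":[25,0,-200],"angular":[0,0,0]},{"jaw":-1,"xyz":[25,0,-200],"angular":[0,0,0]},{"jaw":-1,"xyz":[25,0,-200],"angular":[0,0,0]}]'
python3 - <<'E'
from h import *
for c in ['scene','wrist']:
    im,d=viewer.get_image(c); save('f'+c,im); P=pts(c,d,np.ones(d.shape,bool))
    q=P[(P[:,2]>102)&(P[:,2]<118)&(P[:,0]>430)&(P[:,0]<510)&(P[:,1]>-60)&(P[:,1]<230)]
    for y in range(-50,220,40):
        k=q[abs(q[:,1]-y)<10]
        if len(k): print(c,y,len(k),np.median(k,0).round(1))
    if c=='wrist': continue
    for n in ['ring_a','box_a','bottle_a']:
      for r in silhouettes(c,n):
        P=pts(c,d,r['pixels'])
        if len(P): print(c,n,round(r['score'],2),r['xy'],np.percentile(P,[3,50,97],axis=0).round().tolist())
E
```

```text
clock: 33.08
eef_pos: [439.4, 75.5, 284.6]
tool_rot: [-3.139, 0.001, -3.134]
force: [-0.4, -0.2, -0.5]
width: 0.2
gripper_force: 0.0
scene -10 17 [482.9 -11.  110.2]
scene 30 17 [482.4  30.1 109.6]
scene 70 18 [482.6  70.8 110.2]
scene 110 20 [480.9 111.6 110.2]
scene 150 21 [480.9 148.2 109.7]
scene 190 24 [479.1 189.2 107.1]
scene ring_a 0.73 [235.7, 160.1] [[683.0, -182.0, -0.0], [688.0, 8.0, 148.0], [897.0, 70.0, 226.0]]
scene ring_a 0.67 [218.6, 177.0] [[683.0, 96.0, 106.0], [687.0, 155.0, 169.0], [696.0, 218.0, 228.0]]
scene ring_a 0.54 [149.5, 213.7] [[710.0, 318.0, 5.0], [767.0, 342.0, 68.0], [828.0, 360.0, 127.0]]
scene box_a 0.65 [234.7, 157.7] [[683.0, -50.0, 107.0], [687.0, 25.0, 164.0], [697.0, 70.0, 226.0]]
scene bottle_a 0.75 [244.5, 220.9] [[526.0, 143.0, 26.0], [537.0, 164.0, 69.0], [560.0, 173.0, 96.0]]
wrist -10 197 [482.8 -10.1 111.6]
wrist 30 200 [482.3  30.2 111.6]
wrist 70 202 [481.5  70.  111.8]
wrist 110 197 [480.9 109.7 111.6]
wrist 150 199 [480.1 149.9 111.6]
wrist 190 253 [479.  190.1 111.1]
```

View pics/fwrist.png

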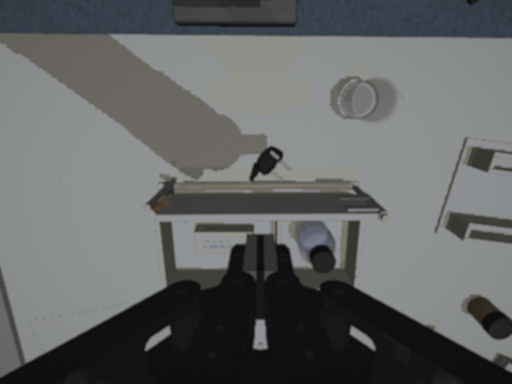

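```bash
python3 -c "
from cell import ctrl
print(ctrl.finish_job())"
```

```text
the job is handed in; nothing more can be done
None
```

The job is handed in: both steel rings hang on the hooks, the one bottle stands in the left bay, the one box lies flat in the right bay, and the gate measured shut after I let go of it; I could not see the tongue directly to confirm that it had latched.

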